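Open the ratchet clamp on the vacuum tube

TASK

Open the ratchet clamp that holds the round flanged tube: press the black release pad on its sliding jaw all the way down, where it stays, then push that jaw fully back along its bar until it meets the end block. Do not pick anything up: the tube stays lying in its cradle, the twin clamp with the square block stays locked, and everything else on the bench stays where it is.

Things in the scene. Friction and masses are not known exactly. Their poses are not given: they have to be found in the camera images.
- clamp_tube: The ratchet bar clamp that holds the round tube; fixed to the bench. Grey base plate 300 x 100 x 12 mm. Origin: centre of the plate's underside, at bench height; its x axis runs along the bar from the fixed jaw (at -x, 75 mm tall) to the end block (at +x, 54 mm tall), z up. The sliding jaw rides on the bar and opens towards +x. Its position on the bench and its yaw vary; an identical clamp, clamp_block, stands beside it, and which of the two stands left varies.
- jaw_tube (a joint): Sliding jaw of the tube's clamp, m along the clamp's +x: 0 closed on the tube, 0.120 fully back (hard stop against the end block). Starts between 0 and about 0.03 and is held there by a toothed rack (13 mm pitch, up to 5 mm of play) as long as the release is up. Once released it slides with 3 N of dry friction plus 12 N per m/s and stays where it is left; it weighs 1.5 kg.
- jaw_tube_face (a point): Top edge, centre, of the pushing face of that sliding jaw: the face that looks at the tube (clamp's -x). Moves with the jaw; 115 mm above the bench; axes as the clamp's. The face is a flat upright plate 90 mm wide and 14 mm thick, from 14 to 115 mm above the bench. The tube's barrel in front of it reaches 80 mm above the bench (its end flanges 88 mm), so the upper 30 mm of the face is free to be pushed from above the tube.
- release_tube (a joint): Ratchet release of that jaw, m pressed down: 0 up (locked), 0.012 fully down (hard stop). The jaw comes free at about 0.006 to 0.007. Takes about 5 N plus 15 N per m/s of dry and viscous friction; no spring: it stays down when let go.
- release_tube_pad (a point): Centre of the top of the release: a ribbed black thumb pad, 24 mm (along the bar) x 30 mm, on top of the sliding jaw, 52 mm behind its pushing face (clamp's +x). 87 mm above the bench when up, 75 mm when fully down; moves with the jaw. The jaw plate stands 40 mm higher than the pressed pad, its back 38 mm from the pad's centre; two ribs 8 mm thick behind the plate, 36 mm either side of the bar, reach 100 mm high and end 26 mm from the pad's centre.
- tube_center (a point): Centre of the round steel tube, 40 mm in diameter, 160 mm long, with a 55 mm flange at each end, loose, lying across the bar in a cradle of two rods on the plate; its axis (its y) is level, 60 mm above the bench, 85 mm from the clamp's origin on the fixed jaw's side. About 0.5 kg. It must stay lying there.
- clamp_block: The other ratchet bar clamp, of the same make, holding a square aluminium block; to be left locked. Origin and axes as for clamp_tube.
- jaw_block (a joint): Sliding jaw of the other clamp, as jaw_tube. Starts at about 0.013; leave.
- release_block (a joint): Ratchet release of the other clamp, as release_tube. Leave up.
- block_center (a point): Centre of the square aluminium block, 40 x 130 x 40 mm, loose, lying across the other clamp's bar in its cradle, centre 65 mm above the bench. Leave.
- eyepiece: Bystander: microscope eyepiece standing upright, 38 mm across, 52 mm tall. Leave.
- flange_ring: Bystander: aluminium ring lying flat, 55 mm across, 14 mm tall. Leave.
- blank_flange: Bystander: round steel blank flange with a small knob, 70 mm across, 20 mm tall. Leave.
- screwdriver: Bystander: screwdriver, 190 mm long, lying. Leave.
- screw_jar: Bystander: glass jar with dark lid, 60 mm across, 70 mm tall. Leave.
- wrench: Bystander: steel wrench, 170 mm long, lying. Leave.
- parts_cup: Bystander: open aluminium cup, 70 mm across, 60 mm tall. Leave.
Things that resemble listed ones, but are neither listed nor needed, are in the scene too. What is shaped like the part that bears tube_center but green or turquoise is not meant.

How it is judged:
On the way, in this order (a step that is already met when the one before it is completed fails the run):
1. the release of the tube's clamp is pressed down (at least 7.5 of 12 mm) while the jaw is still forward (value of joint release_tube above 0.0075 m and value of joint jaw_tube below 0.06 m), for 0.1 s.
2. the jaw is pushed fully back (within 7 mm of its end stop) (value of joint jaw_tube above 0.113 m), for 0.2 s.
At the end, for the whole second after the job is handed in: The tube clamp's jaw rests within 7 mm of its end stop; the tube lies in its cradle (15 mm along the bar, 24 mm across, 10 mm in height); the other clamp is locked (release under 5 mm, jaw forward); tube and block within 20 mm, bystanders within 30 mm of their starts (value of joint jaw_tube above 0.113 m and velocity of joint jaw_tube between -0.005 and 0.005 m/s and x of tube_center in the frame of clamp_tube between -0.1 and -0.07 m and y of tube_center in the frame of clamp_tube between -0.024 and 0.024 m and z of tube_center in the frame of clamp_tube between 0.05 and 0.07 m and value of joint release_block below 0.005 m and value of joint jaw_block below 0.035 m and distance of block_center from where it was at the start of the episode below 0.02 m and distance of each of eyepiece, flange_ring, blank_flange, screwdriver, screw_jar, wrench, parts_cup from where it was at the start of the episode below 0.03 m); the robot touches nothing.
It fails at once if the tube is lifted, carried or pushed more than 20 mm from where it lay (distance of tube_center from where it was at the start of the episode above 0.02 m).
It fails at once if the other clamp's block is lifted, carried or pushed more than 20 mm from where it lay (distance of block_center from where it was at the start of the episode above 0.02 m).
It fails at once if the other clamp's release is pressed more than 5 mm (value of joint release_block above 0.005 m).
It fails at once if the other clamp's jaw is pushed back (value of joint jaw_block above 0.035 m).
It fails at once if a bystander is lifted or moved more than 30 mm (distance of any of eyepiece, flange_ring, blank_flange, screwdriver, screw_jar, wrench, parts_cup from where it was at the start of the episode above 0.03 m).
It also fails if it takes over 38 s, if anything falls off the work surface, if the arm or the gripper's body presses on something with over 40 N, if the wrist force passes 120 N, or if a joint passes its speed limit or range.

ROBOT

A 6-joint arm with a two-finger parallel gripper is mounted at the origin on the work surface. World frame = base frame: x ahead of the robot, y to its left, z up, the work surface at z = 0. Lengths are in m, angles in rad, forces in N, time in s.
With the tool pointing down it reaches from about 0.25 to 0.725 m from the base axis. Payload 4 kg.
Tool frame: the origin (TCP) lies at the centre of the arm's flange, where the gripper is bolted on; the fingertips stand 173 mm ahead of it and the grasp point (between the pads) lies 155 mm ahead of it; x points along the fingers, z is the direction in which the jaws open and shut, and the axes are right-handed (so a half turn about x gives the same grasp; the last joint's range is limited). The gripper opens to 85 mm and grips with 20 to 120 N. Pads are 22 mm wide; open, the fingers measure 114 mm over their backs; the gripper's body (76 mm by 85 mm) begins 54 mm behind the grasp point. The pads swing forward as they close: fully open they stand 13 mm farther back than shut.
Start: joints at [1.126, 0.241, 0.005, 1.335, 0, 1.571], TCP at [0.215, 0.451, 0.405] pointing down, gripper open.
Joint ranges: [-2.72, 2.72], [-1.05, 1.87], [-1.09, 1.28], [-1.99, 2.15], [-1.42, 1.44], [-3.14, 3.14]. Speed limits (rad/s): [2.79, 2.79, 3.14, 3.14, 3.14, 3.14].

INTERFACE

Orientations are given as a unit quaternion [x, y, z, w].
In Python, from workcell import bot gives the robot as it stands.
- The arm moves only by the tool arm_command, never from a script. Its argument "moves" is one flat list of numbers, 7 for each row, row after row: the shift along the tool's x, y, z in m, then the turn, a rotation vector about the tool's x, y, z in rad, then the closure, from -1 (fully open) to 1 (shut). A call has 1 to 20 rows; each row shifts and turns the pose as measured when the row begins, along the tool's axes as they then stand; what a row does not reach is not made up. A row lasts 1/12 s, in which the tool goes at most 41.7 mm and 7.16 degrees, less where a joint would pass 70% of its speed; a pose out of reach is approached as far as the arm can. A call with a gripper value outside its range is refused whole. The fingers move at their own pace and stop on an object; the grip force is fixed at half the most. Time passes only in rows, so rows that do not move let the fingers close. It gives the time, the measured TCP pose, the force and the opening at its end, in the units of the state.
- bot.get_obs(): the state, without advancing time (a new reading comes with each control period).
- bot.camera(name): name is "scene" or "top"; returns the picture (420x560x3 uint8, red, green, blue); there is no depth.
- bot.get_calibration(name): a dict with "mtx" (3x3 intrinsics, pixels), "world_from_camera" (4x4, takes a point from camera to world coordinates). Camera axes: x right, y up, looking along -z (the intrinsics and any distortion apply to the point x, -y, -z); pixel columns grow to the right and rows downward; lengths in m; the calibration is good to about 2 mm. A picture is of the moment at which its call begins. get_calibration takes no time and is no camera call.
- bot.job_done(): hands the job in, once; it reports no verdict.
The state is a dict: "clock": time; "joint_pos": joint angles; "joint_vel": joint speeds; "tau": joint torques, N m; "eef_pos": TCP position; "tool_rot": TCP orientation; "ft_force": force on the tool from outside, world axes, zero at the start; "ft_torque": the same for the moment, N m; "grip_width": finger opening in m.
Only numpy, scipy, OpenCV 4.12 (cv2) and the standard library are available. Lean on these libraries where they do the work, as an engineer would, in place of code of your own. Each camera call takes 0.05 s, during which the arm holds its last target.

## Working session

There is one attempt and no reset: what is moved stays moved. The work goes in short steps, Python scripts to look and compute and a tool call to move; the robot and the scene stay as the last step left them, time stands still between calls to the robot, and variables do not carry over. Pictures are saved under pics/ and viewed, and the job is handed in when it is done.

Besides the shell and the picture viewer there is one more tool, called after "Request:" as name(argument=value, ...) on one line, values as JSON. arm_command: Moves the arm, as the interface text tells. Its arguments: {"type":"object","properties":{"moves":{"type":"array"}},"required":["moves"]}

```bash
mkdir -p pics; ls
python3 - <<'E'
from workcell import bot
import cv2
for n in("scene","top"):
    im=bot.camera(n); cv2.imwrite(f"pics/{n}0.png",im[:,:,::-1])
    print(n,bot.get_calibration(n))
print(bot.get_obs())
E
```

```text
pics
scene {'mtx': array([[402.43824965,   0.        , 278.1475212 ],
       [  0.        , 402.43824965, 204.42602594],
       [  0.        ,   0.        ,   1.        ]]), 'world_from_camera': array([[-0.82344919, -0.4018183 ,  0.40059141,  0.91618381],
       [ 0.56735338, -0.59114151,  0.57329038,  0.52984298],
       [ 0.00644764,  0.69935239,  0.71474797,  0.85604044],
       [ 0.        ,  0.        ,  0.        ,  1.        ]])}
top {'mtx': array([[485.86857034,   0.        , 289.75792554],
       [  0.        , 485.86857034, 203.87906238],
       [  0.        ,   0.        ,   1.        ]]), 'world_from_camera': array([[ 0.01556653,  0.984991  , -0.17190232,  0.29111997],
       [-0.99976279,  0.01271368, -0.01768432, -0.10801092],
       [-0.01523339,  0.17213683,  0.98495526,  1.29416331],
       [ 0.        ,  0.        ,  0.        ,  1.        ]])}
{'clock': 0.1, 'joint_pos': array([1.12598794e+00, 2.41345655e-01, 3.86669601e-03, 1.33517756e+00,
       2.72093794e-05, 1.57081335e+00]), 'joint_vel': array([-0.00085759, -0.0013662 ,  0.00149008, -0.0010248 , -0.00147814,
        0.00072109]), 'tau': array([ 1.32607576e-05, -3.73137617e+01,  2.53010130e+01,  1.08542285e-02,
       -1.31138313e-05,  1.10073358e-05]), 'eef_pos': array([0.21504013, 0.45114012, 0.40390061]), 'tool_rot': array([-0.37773499,  0.59853686,  0.37704922,  0.59741425]), 'ft_force': array([-0.57409587,  0.28411042, -0.25660591]), 'ft_torque': array([ 0.004254  , -0.00115014, -0.06720375]), 'grip_width': 0.08516442475711043}
```

View pics/scene0.png

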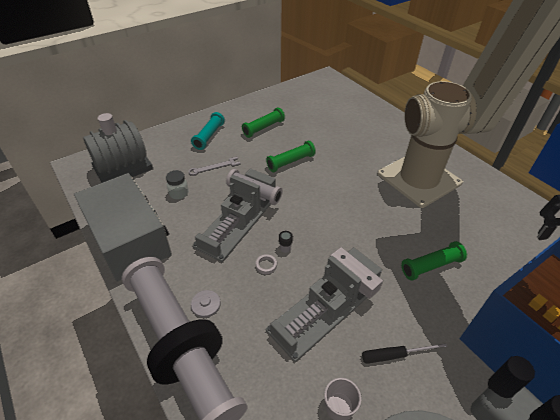

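View pics/top0.png

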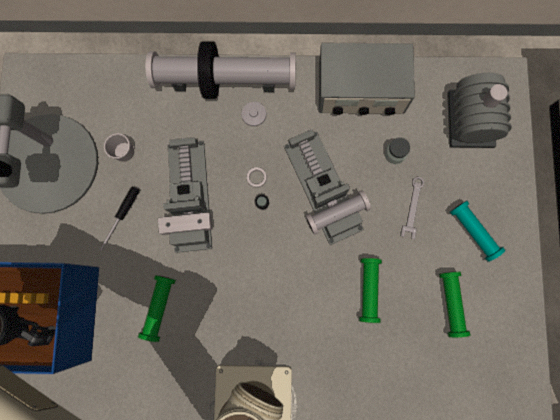

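The tube clamp is the right-hand one in the top view, at about (325,185). The block clamp is at about (187,195). I'll zoom in next.

Run:
```python
import cv2
a=cv2.imread("pics/top0.png")[120:250,275:385]
cv2.imwrite("pics/topz.png",cv2.resize(a,None,fx=4.6,fy=4.6,interpolation=cv2.INTER_CUBIC))
a=cv2.imread("pics/scene0.png")[160:265,185:295]
cv2.imwrite("pics/scz.png",cv2.resize(a,None,fx=5.5,fy=5.5,interpolation=cv2.INTER_CUBIC))
```

```text
(no output)
```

View pics/topz.png

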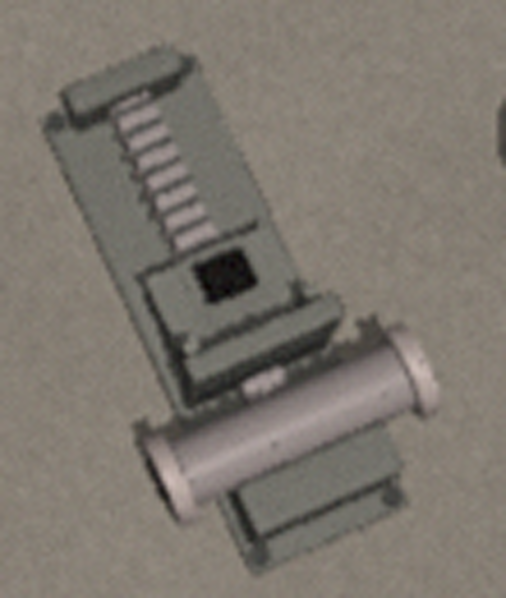

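View pics/scz.png

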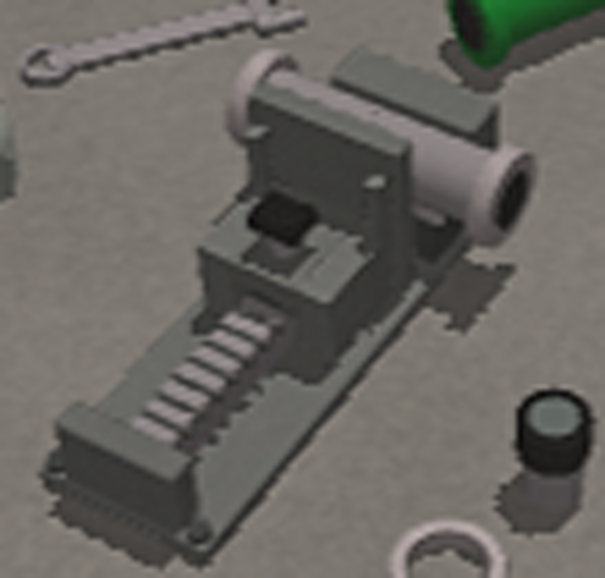

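The zoomed views show the pad, the jaw plate and the tube clearly. I'll fit the clamp pose and jaw position from points in both views.

```bash
cat > h.py <<'E'
import numpy as np
from workcell import bot
C={n:bot.get_calibration(n) for n in("scene","top")}
def proj(n,P):
    T=np.linalg.inv(C[n]["world_from_camera"]); p=np.asarray(P)@T[:3,:3].T+T[:3,3]
    q=p*[1,-1,-1]; q=q@C[n]["mtx"].T; return q[:,:2]/q[:,2:]
def ray(n,uv,z):
    W=C[n]["world_from_camera"]; d=np.linalg.inv(C[n]["mtx"])@[uv[0],uv[1],1]; d=W[:3,:3]@(d*[1,-1,-1]); o=W[:3,3]
    return o+d*(z-o[2])/d[2]
E
cat > fit.py <<'E'
from h import *
from scipy.optimize import least_squares
t=lambda u,v:((u+.5)/4.6-.5+275,(v+.5)/4.6-.5+120)
s=lambda u,v:((u+.5)/5.5-.5+185,(v+.5)/5.5-.5+160)
#(cam,uv,local xyz,moves)
D=[("top",t(45,125),(.15,.05,.012),0),("top",t(195,58),(.15,-.05,.012),0),("top",t(255,572),(-.15,.05,.012),0),("top",t(408,505),(-.15,-.05,.012),0),
("top",t(226,274),(.052,0,.087),1),("top",t(188,368),(0.007,.045,.115),1),("top",t(333,307),(0.007,-.045,.115),1),
("top",t(166,480),(-.085,.08,.06),0),("top",t(418,367),(-.085,-.08,.06),0),
("scene",s(283,220),(.052,0,.087),1),("scene",s(210,555),(.15,.05,.012),0),("scene",s(248,90),(0.014,-.045,.115),1),("scene",s(410,153),(0.014,.045,.115),1)]
def mod(p):
    x,y,a,q=p; r=[]
    for n,uv,l,m in D:
        l=np.array(l)+[m*(q-.065),0,0]
        P=[x+np.cos(a)*l[0]-np.sin(a)*l[1],y+np.sin(a)*l[0]+np.cos(a)*l[1],l[2]]
        r.append(proj(n,[P])[0]-uv)
    return np.array(r)
r=least_squares(lambda p:mod(p).ravel(),[.45,-.2,-.3,.01],loss="soft_l1")
print(r.x); print(mod(r.x).round(1))
x,y,a,q=r.x
for nm,lx in(("pad",q-.013),("face",q-.065),("tube",-.085),("end",.15)): print(nm,x+np.cos(a)*lx,y+np.sin(a)*lx)
print("pad ray top",ray("top",D[4][1],.087),"scene",ray("scene",D[9][1],.087))
E
python3 fit.py
```

```text
[ 0.56239007 -0.17296666  0.44375561  0.01690775]
[[-1.6 -1.1]
 [-1.1 -1.3]
 [-0.3  1.3]
 [ 0.6  0.2]
 [-0.2  0.3]
 [-0.1  1. ]
 [ 1.4 -0.7]
 [-1.2  1.5]
 [ 0.4  0.3]
 [-0.  -1.6]
 [-0.6 -0.6]
 [-0.1  0.7]
 [-1.9  0.6]]
pad 0.565919330900609 -0.17128892756889527
face 0.5189557583573191 -0.19361431343277555
tube 0.4856226876337345 -0.20946007698166386
end 0.6978619097043717 -0.10856650625066654
pad ray top [ 0.5666721  -0.17173922  0.087     ] scene [ 0.56890512 -0.16602393  0.087     ]
```

Residuals are about 1–1.5 px, and the pad from the top and scene views agrees to about 6 mm, with the fit sitting nearer the top view. Clamp yaw is 0.444 rad, and the face is roughly 17 mm back from closed, which fits the 0–0.03 start range. Next I'll work out the transit.

```bash
cat > go.py <<'E'
from h import *
import sys
from scipy.spatial.transform import Rotation as R
X,Y,A,Q=0.5624,-0.1730,0.4438,0.0169
c,s_=np.cos(A),np.sin(A)
def tgt(lx,ly,z):return np.array([X+c*lx-s_*ly,Y+s_*lx+c*ly,z])
def rep(lx,ly,tipz):
    o=bot.get_obs(); Rc=R.from_quat(o["tool_rot"]); 
    T=tgt(lx,ly,tipz+.173); d=T-o["eef_pos"]
    print("t",o["clock"],"pos",o["eef_pos"],"F",o["ft_force"].round(1),"w",o["grip_width"],"j6",o["joint_pos"].round(2))
    rel=o["eef_pos"]-[X,Y,0]; print("local now",c*rel[0]+s_*rel[1],-s_*rel[0]+c*rel[1],"tipz",rel[2]-.173)
    print("axes\n",Rc.as_matrix().round(3))
    for sg in(1,-1):
        x=np.array([0,0,-1.]);z=sg*np.array([-s_,c,0]);y=np.cross(z,x)
        Rt=R.from_matrix(np.stack([x,y,z],1)); print("sg",sg,"rotvec tool",(Rc.inv()*Rt).as_rotvec().round(3))
    print("shift in tool",Rc.inv().apply(d).round(4))
if __name__=="__main__": rep(*map(float,sys.argv[1:4]))
E
python3 go.py 0.004 0 0.17
```

```text
t 0.1 pos [0.21504013 0.45114012 0.40390061] F [-0.6  0.3 -0.3] w 0.08516442475711043 j6 [1.13 0.24 0.   1.34 0.   1.57]
local now -0.04572010994607878 0.7128249683212224 tipz 0.23090061383796906
axes
 [[-0.001 -0.903  0.43 ]
 [-0.002  0.43   0.903]
 [-1.     0.    -0.002]]
sg 1 rotvec tool [-0.889 -0.002 -0.001]
sg -1 rotvec tool [ 2.253e+00 -1.000e-03  2.000e-03]
shift in tool [ 0.0616 -0.5846 -0.4107]
```

Request:
arm_command(moves=[0, -0.029, -0.0205, 0, 0, 0, 1, 0, -0.029, -0.0205, 0, 0, 0, 1, 0, -0.029, -0.0205, 0, 0, 0, 1, 0, -0.029, -0.0205, 0, 0, 0, 1, 0, -0.029, -0.0205, 0, 0, 0, 1, 0, -0.029, -0.0205, 0, 0, 0, 1, 0, -0.029, -0.0205, 0, 0, 0, 1, 0, -0.029, -0.0205, 0, 0, 0, 1, 0, -0.029, -0.0205, 0, 0, 0, 1, 0, -0.029, -0.0205, 0, 0, 0, 1, 0, -0.029, -0.0205, 0, 0, 0, 1, 0, -0.029, -0.0205, 0, 0, 0, 1])

```text
clock: 1.1
eef_pos: [0.4287, 0.0695, 0.3987]
tool_rot: [-0.382, 0.598, 0.383, 0.591]
ft_force: [0.3, 0.4, -0.4]
grip_width: -0.0001
```

```bash
python3 go.py 0.004 0 0.17
```

```text
t 1.1 pos [0.42872001 0.06954739 0.39870189] F [ 0.3  0.4 -0.4] w -6.608486392872854e-05 j6 [ 0.16  0.12 -0.16  1.3  -0.    0.59]
local now -0.01658630048901384 0.27644976372009994 tipz 0.22570188578519057
axes
 [[-0.008 -0.91   0.415]
 [-0.005  0.415  0.91 ]
 [-1.     0.005 -0.008]]
sg 1 rotvec tool [-0.871 -0.005 -0.008]
sg -1 rotvec tool [ 2.27  -0.01   0.006]
shift in tool [ 0.0558 -0.2251 -0.1618]
```

Request:
arm_command(moves=[0, -0.028, -0.02, 0, 0, 0, 1, 0, -0.028, -0.02, 0, 0, 0, 1, 0, -0.028, -0.02, 0, 0, 0, 1, 0, -0.028, -0.02, 0, 0, 0, 1, 0, -0.028, -0.02, 0, 0, 0, 1, 0, -0.028, -0.02, 0, 0, 0, 1, 0, -0.028, -0.02, 0, 0, 0, 1, 0, 0, 0, -0.11, 0, 0, 1, 0, 0, 0, -0.11, 0, 0, 1, 0, 0, 0, -0.11, 0, 0, 1, 0, 0, 0, -0.11, 0, 0, 1, 0, 0, 0, -0.11, 0, 0, 1, 0, 0, 0, -0.11, 0, 0, 1, 0, 0, 0, -0.11, 0, 0, 1])

```text
clock: 2.27
eef_pos: [0.5538, -0.1621, 0.3872]
tool_rot: [-0.575, 0.407, 0.588, 0.396]
ft_force: [-0.3, -0.4, 0.2]
grip_width: -0.0002
```

```bash
python3 go.py 0.004 0 0.15
```

```text
t 2.2667 pos [ 0.55378997 -0.16206398  0.38724762] F [-0.3 -0.4  0.2] w -0.00022276807138366786 j6 [-0.28  0.41  0.2   1.38 -0.01 -0.64]
local now -0.0030803023375650463 0.013573537651287377 tipz 0.21424761848458085
axes
 [[-0.024 -0.935 -0.354]
 [-0.002 -0.354  0.935]
 [-1.     0.023  0.007]]
sg 1 rotvec tool [-0.082  0.008 -0.023]
sg -1 rotvec tool [ 3.06  -0.035 -0.012]
shift in tool [ 0.064  -0.0096 -0.0134]
```

Request:
arm_command(moves=[0.01, -0.003, -0.004, -0.08, 0.008, -0.023, 1, 0.015, -0.003, -0.004, 0, 0, 0, 1, 0.015, -0.002, -0.003, 0, 0, 0, 1, 0.012, 0, -0.002, 0, 0, 0, 1, 0, 0, 0, 0, 0, 0, 1])

```text
clock: 2.68
eef_pos: [0.5662, -0.171, 0.3315]
tool_rot: [-0.599, 0.376, 0.6, 0.375]
ft_force: [-1.1, 0.8, -1.8]
grip_width: 0.0002
```

```bash
python3 go.py 0.004 0 0.1
python3 - <<'E'
from workcell import bot
import cv2
a=bot.camera("scene")[120:265,165:325,::-1]
cv2.imwrite("pics/s1.png",cv2.resize(a,None,fx=4,fy=4,interpolation=cv2.INTER_CUBIC))
E
```

```text
t 2.6833 pos [ 0.56620949 -0.17095408  0.33145858] F [-1.1  0.8 -1.8] w 0.00022090922227324902 j6 [-0.29  0.46  0.13  1.24  0.   -0.74]
local now 0.004318920741350278 0.00021202538599871304 tipz 0.1584585792784668
axes
 [[-0.002 -0.9   -0.436]
 [ 0.001 -0.436  0.9  ]
 [-1.     0.001  0.001]]
sg 1 rotvec tool [ 0.007  0.001 -0.001]
sg -1 rotvec tool [-3.135e+00  2.000e-03  2.000e-03]
shift in tool [ 0.0585  0.0003 -0.0003]
```

View pics/s1.png

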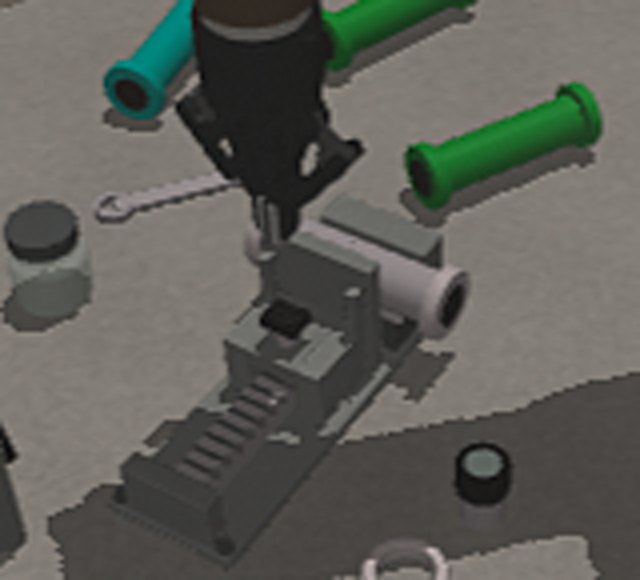

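The picture shows the fingertips above and in front of the pad, around (285,230) in the crop, consistent with hovering 70 mm over it. Descending.

Request:
arm_command(moves=[0.02, 0, 0, 0, 0, 0, 1, 0.02, 0, 0, 0, 0, 0, 1, 0.013, 0, 0, 0, 0, 0, 1, 0.005, 0, 0, 0, 0, 0, 1, 0, 0, 0, 0, 0, 0, 1])

```text
clock: 3.15
eef_pos: [0.5675, -0.1709, 0.2766]
tool_rot: [0.601, -0.375, -0.598, -0.376]
ft_force: [0.1, 0.4, -0.5]
grip_width: -0.0002
```

```bash
python3 go.py 0.004 0 0.075
python3 - <<'E'
from workcell import bot
import cv2
a=bot.camera("scene")[120:265,165:325,::-1]
cv2.imwrite("pics/s2.png",cv2.resize(a,None,fx=4,fy=4,interpolation=cv2.INTER_CUBIC))
E
```

```text
t 3.15 pos [ 0.56749188 -0.17091932  0.27661304] F [ 0.1  0.4 -0.5] w -0.00017244406946691416 j6 [-0.29  0.5   0.04  1.11  0.   -0.74]
local now 0.005492001801504772 -0.0003072074675228714 tipz 0.10361303878900313
axes
 [[ 0.004 -0.9   -0.436]
 [-0.001 -0.436  0.9  ]
 [-1.    -0.004 -0.003]]
sg 1 rotvec tool [ 0.007 -0.003  0.004]
sg -1 rotvec tool [-3.134 -0.006 -0.004]
shift in tool [0.0286 0.0016 0.0004]
```

View pics/s2.png

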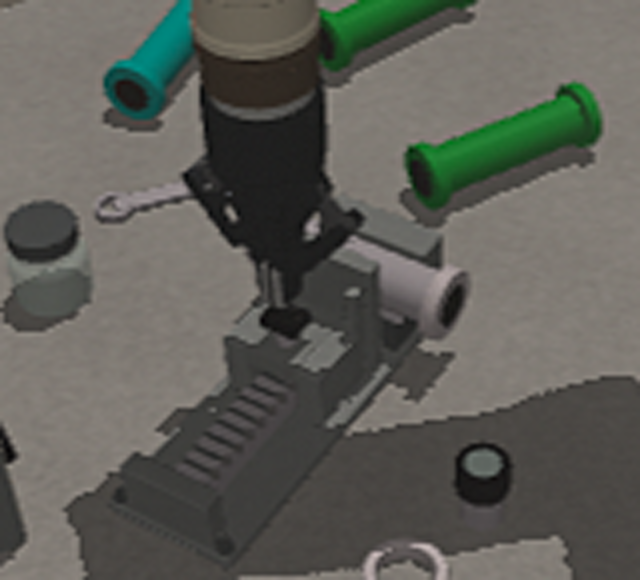

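The tips are centred right over the pad at (285,315). Pressing in small steps.

Request:
arm_command(moves=[0.008, 0, 0, 0, 0, 0, 1, 0.006, 0, 0, 0, 0, 0, 1, 0.005, 0, 0, 0, 0, 0, 1, 0.005, 0, 0, 0, 0, 0, 1, 0.003, 0, 0, 0, 0, 0, 1])

```text
clock: 3.62
eef_pos: [0.5695, -0.1713, 0.254]
tool_rot: [0.604, -0.374, -0.594, -0.377]
ft_force: [-1.9, 0.5, 3.9]
grip_width: 0.0003
```

```bash
python3 go.py 0.005 0 0.075
```

```text
t 3.6167 pos [ 0.56949617 -0.17131775  0.2540256 ] F [-1.9  0.5  3.9] w 0.0003094545956377289 j6 [-0.29  0.52  0.01  1.05  0.   -0.74]
local now 0.0071310583948068045 -0.0015276323521767087 tipz 0.08102560308315726
axes
 [[ 0.013 -0.9   -0.436]
 [-0.003 -0.436  0.9  ]
 [-1.    -0.011 -0.009]]
sg 1 rotvec tool [ 0.007 -0.009  0.011]
sg -1 rotvec tool [-3.134 -0.017 -0.014]
shift in tool [0.006  0.0022 0.0016]
```

Request:
arm_command(moves=[0.004, 0.001, 0, 0, -0.005, 0.006, 1, 0.004, 0, 0, 0, -0.004, 0.005, 1, 0.004, 0, 0, 0, 0, 0, 1, 0.004, 0, 0, 0, 0, 0, 1])

```text
clock: 3.95
eef_pos: [0.5724, -0.1709, 0.248]
tool_rot: [0.604, -0.371, -0.595, -0.379]
ft_force: [-6.1, 6.2, 23.9]
grip_width: -0.0001
```

```bash
python3 go.py 0.005 0 0.075
```

```text
t 3.95 pos [ 0.57238992 -0.17091973  0.2480021 ] F [-6.1  6.2 23.9] w -7.001754548796497e-05 j6 [-0.29  0.53  0.01  1.04  0.01 -0.74]
local now 0.009915377090919667 -0.002410666611152541 tipz 0.0750020989634515
axes
 [[ 0.017 -0.899 -0.437]
 [ 0.002 -0.437  0.899]
 [-1.    -0.016 -0.006]]
sg 1 rotvec tool [ 0.009 -0.006  0.016]
sg -1 rotvec tool [-3.133 -0.026 -0.009]
shift in tool [-0.0001  0.0049  0.0025]
```

It's pressed to the hard stop: tip z is 0.075 and the force jumped to 24 N. I'll hold briefly, lift, and move in front of the face.

Request:
arm_command(moves=[0.001, 0, 0, 0, 0, 0, 1, 0, 0, 0, 0, 0, 0, 1, -0.015, 0, 0, 0, -0.006, 0.016, 1, -0.025, 0, 0, 0, 0, 0, 1, -0.025, 0, 0, 0, 0, 0, 1, -0.01, 0, 0, 0, 0, 0, 1, 0, 0, 0, 0, 0, 0, 1])

```text
clock: 4.53
eef_pos: [0.5717, -0.1705, 0.3228]
tool_rot: [-0.598, 0.375, 0.601, 0.374]
ft_force: [-0.4, 0.1, 0.3]
grip_width: 0.0004
```

```bash
python3 go.py -0.076 0 0.14
python3 - <<'E'
from workcell import bot
import cv2
a=bot.camera("scene")[120:265,165:325,::-1]
cv2.imwrite("pics/s3.png",cv2.resize(a,None,fx=4,fy=4,interpolation=cv2.INTER_CUBIC))
E
```

```text
t 4.5333 pos [ 0.57168486 -0.17050931  0.32275174] F [-0.4  0.1  0.3] w 0.00044476782941078885 j6 [-0.29  0.48  0.13  1.23 -0.   -0.74]
local now 0.00945483989528858 -0.001737276337604476 tipz 0.14975173748186005
axes
 [[-0.004 -0.899 -0.438]
 [ 0.001 -0.438  0.899]
 [-1.     0.003  0.002]]
sg 1 rotvec tool [ 0.01   0.002 -0.003]
sg -1 rotvec tool [-3.132  0.005  0.004]
shift in tool [0.01   0.0854 0.0025]
```

View pics/s3.png

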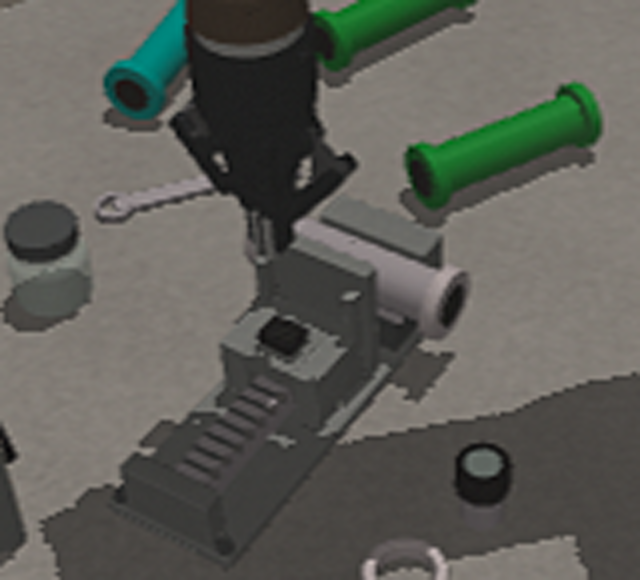

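The pad now sits flush with the jaw, and the jaw has moved a few mm. Moving over the tube.

Request:
arm_command(moves=[0, 0.02, 0.001, 0, 0, 0, 1, 0, 0.02, 0.001, 0, 0, 0, 1, 0, 0.02, 0.001, 0.01, 0, 0, 1, 0, 0.014, 0, 0, 0, 0, 1, 0, 0.006, 0, 0, 0, 0, 1, 0, 0, 0, 0, 0, 0, 1])

```text
clock: 5.08
eef_pos: [0.494, -0.2025, 0.3112]
tool_rot: [-0.592, 0.379, 0.604, 0.376]
ft_force: [1.3, 0.6, -0.3]
grip_width: 0.0001
```

```bash
python3 go.py -0.07 0 0.094
python3 - <<'E'
from workcell import bot
import cv2
for n,sl in(("scene",(slice(120,265),slice(165,325))),("top",(slice(110,255),slice(260,400)))):
    a=bot.camera(n)[sl][:,:,::-1]
    cv2.imwrite(f"pics/{n}4.png",cv2.resize(a,None,fx=4,fy=4,interpolation=cv2.INTER_CUBIC))
E
```

```text
t 5.0833 pos [ 0.49403495 -0.20254646  0.31115271] F [ 1.3  0.6 -0.3] w 5.2447953855018064e-05 j6 [-0.39  0.37 -0.06  1.15 -0.   -0.83]
local now -0.0744287868545851 0.0026700088051724268 tipz 0.1381527101754178
axes
 [[-0.017 -0.903 -0.43 ]
 [ 0.006 -0.43   0.903]
 [-1.     0.013  0.012]]
sg 1 rotvec tool [ 0.001  0.012 -0.013]
sg -1 rotvec tool [-3.141  0.02   0.019]
shift in tool [ 0.0441 -0.005  -0.0032]
```

View pics/scene4.png

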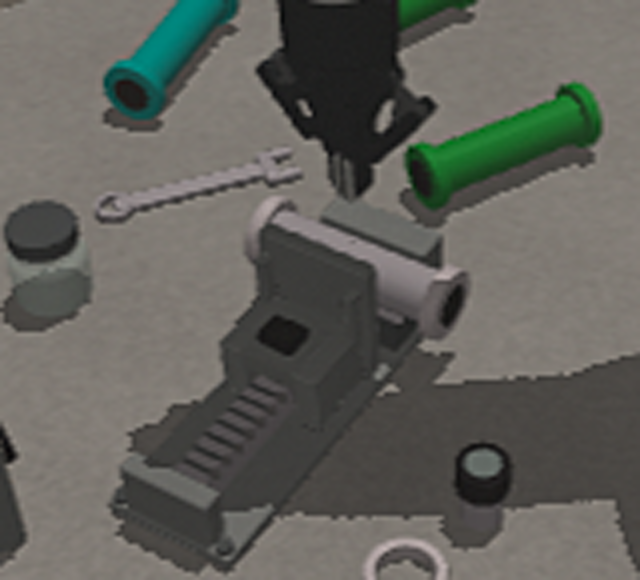

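View pics/top4.png

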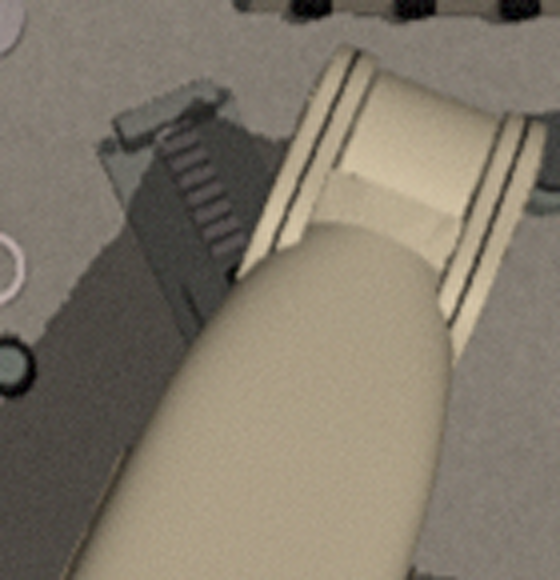

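Request:
arm_command(moves=[0.012, 0, -0.002, 0, 0.012, -0.013, 1, 0.014, 0, -0.001, 0, 0, 0, 1, 0.01, 0, 0, 0, 0, 0, 1, 0.006, 0, 0, 0, 0, 0, 1, 0.003, 0, 0, 0, 0, 0, 1, 0, 0, 0, 0, 0, 0, 1])

```text
clock: 5.68
eef_pos: [0.5019, -0.2033, 0.2637]
tool_rot: [0.601, -0.374, -0.597, -0.377]
ft_force: [-0.4, -0.5, 0.4]
grip_width: -0.0
```

```bash
python3 go.py -0.07 0 0.094
python3 - <<'E'
from workcell import bot
import cv2
for n,sl in(("scene",(slice(120,265),slice(165,325))),):
    a=bot.camera(n)[sl][:,:,::-1]
    cv2.imwrite(f"pics/{n}5.png",cv2.resize(a,None,fx=4,fy=4,interpolation=cv2.INTER_CUBIC))
E
```

```text
t 5.6833 pos [ 0.5018848  -0.20333998  0.26371994] F [-0.4 -0.5  0.4] w -3.398648501437789e-05 j6 [-0.39  0.42 -0.12  1.02  0.   -0.84]
local now -0.06768009916200764 -0.0014171631676073333 tipz 0.09071994350892915
axes
 [[ 0.007 -0.9   -0.435]
 [-0.    -0.435  0.9  ]
 [-1.    -0.006 -0.003]]
sg 1 rotvec tool [ 0.007 -0.003  0.006]
sg -1 rotvec tool [-3.135 -0.01  -0.005]
shift in tool [-0.0033  0.0023  0.0014]
```

View pics/scene5.png

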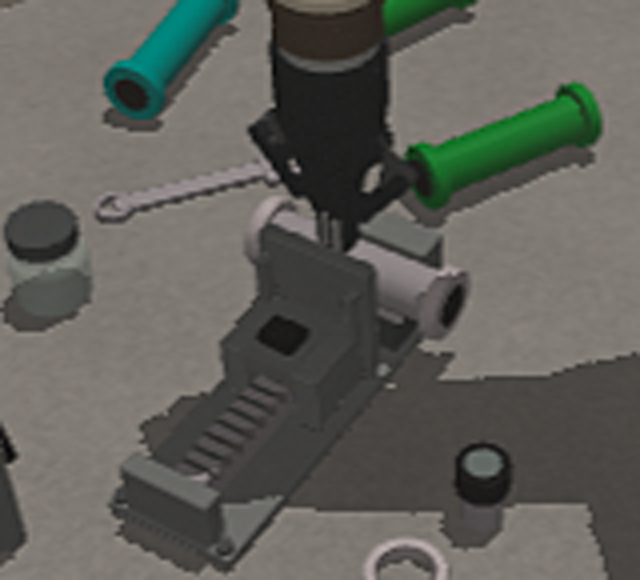

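The fingers are between the fixed jaw and the pushing face, just above the barrel with about 11 mm of clearance. Pushing now.

Request:
arm_command(moves=[-0.002, -0.008, 0, 0, -0.003, 0.006, 1, -0.001, -0.008, 0, 0, 0, 0, 1, 0, -0.008, 0, 0, 0, 0, 1, 0, -0.008, 0, 0, 0, 0, 1, 0, -0.008, 0, 0, 0, 0, 1, 0, -0.008, 0, 0, 0, 0, 1])

```text
clock: 6.23
eef_pos: [0.5463, -0.182, 0.2676]
tool_rot: [-0.597, 0.38, 0.6, 0.374]
ft_force: [-3.9, -2.3, -0.2]
grip_width: 0.0001
```

```bash
python3 go.py 0.044 0 0.094
```

```text
t 6.2333 pos [ 0.5463073  -0.18199628  0.26755893] F [-3.9 -2.3 -0.2] w 8.096963558688792e-05 j6 [-0.32  0.48 -0.01  1.08 -0.01 -0.77]
local now -0.01839652096136488 -0.0012149810429642324 tipz 0.09455893403136978
axes
 [[-0.009 -0.902 -0.432]
 [-0.005 -0.432  0.902]
 [-1.     0.01  -0.   ]]
sg 1 rotvec tool [ 0.003 -0.    -0.01 ]
sg -1 rotvec tool [-3.138e+00  1.500e-02 -1.000e-03]
shift in tool [-0.     -0.0624  0.001 ]
```

Force is about 4.5 N, which matches a freely sliding jaw.

Request:
arm_command(moves=[0, -0.009, 0, 0, 0, -0.01, 1, 0, -0.009, 0, 0, 0, 0, 1, 0, -0.009, 0, 0, 0, 0, 1, 0, -0.009, 0, 0, 0, 0, 1, 0, -0.008, 0, 0, 0, 0, 1, 0, -0.005, 0, 0, 0, 0, 1])

```text
clock: 6.73
eef_pos: [0.5958, -0.1582, 0.2675]
tool_rot: [0.599, -0.377, -0.598, -0.376]
ft_force: [-2.5, -1.2, 0.0]
grip_width: -0.0003
```

```bash
python3 go.py 0.044 0 0.094
```

```text
t 6.7333 pos [ 0.59583295 -0.15824232  0.26749463] F [-2.5 -1.2  0. ] w -0.000268145769187769 j6 [-0.26  0.55  0.11  1.13 -0.   -0.71]
local now 0.036530757080529164 -0.0010271978002558534 tipz 0.09449463087709126
axes
 [[-0.    -0.901 -0.433]
 [-0.002 -0.433  0.901]
 [-1.     0.001 -0.002]]
sg 1 rotvec tool [ 0.004 -0.002 -0.001]
sg -1 rotvec tool [-3.138e+00  1.000e-03 -3.000e-03]
shift in tool [ 0.0005 -0.0075  0.001 ]
```

Request:
arm_command(moves=[0, -0.004, 0, 0, 0, 0, 1, 0, -0.003, 0, 0, 0, 0, 1, 0, -0.003, 0, 0, 0, 0, 1, 0, -0.003, 0, 0, 0, 0, 1])

```text
clock: 7.07
eef_pos: [0.6063, -0.1531, 0.2675]
tool_rot: [-0.597, 0.381, 0.6, 0.373]
ft_force: [-11.0, -5.3, 6.4]
grip_width: 0.0004
```

```bash
python3 go.py 0.044 0 0.094
```

```text
t 7.0667 pos [ 0.60631967 -0.15309367  0.26754711] F [-11.   -5.3   6.4] w 0.0003928801813313897 j6 [-0.25  0.57  0.14  1.15 -0.01 -0.69]
local now 0.048212287291903785 -0.000880044340048864 tipz 0.0945471146107123
axes
 [[-0.01  -0.902 -0.432]
 [-0.008 -0.432  0.902]
 [-1.     0.013 -0.003]]
sg 1 rotvec tool [ 0.003 -0.003 -0.013]
sg -1 rotvec tool [-3.139  0.02  -0.004]
shift in tool [0.0006 0.0042 0.0009]
```

Force is up to 12 N, so the jaw is reaching the stop. One more press to confirm.

Request:
arm_command(moves=[0, -0.004, 0, 0, 0, 0, 1, 0, -0.004, 0, 0, 0, 0, 1, 0, -0.003, 0, 0, 0, 0, 1])

```text
clock: 7.32
eef_pos: [0.6095, -0.1517, 0.2677]
tool_rot: [-0.591, 0.389, 0.603, 0.368]
ft_force: [-7.5, -4.6, 2.5]
grip_width: 0.0001
```

```bash
python3 go.py 0.044 0 0.094
python3 - <<'E'
from workcell import bot
import cv2
for n,sl in(("scene",(slice(120,265),slice(165,325))),):
    a=bot.camera(n)[sl][:,:,::-1]
    cv2.imwrite(f"pics/{n}6.png",cv2.resize(a,None,fx=4,fy=4,interpolation=cv2.INTER_CUBIC))
E
```

```text
t 7.3167 pos [ 0.6094971  -0.15172977  0.2677037 ] F [-7.5 -4.6  2.5] w 8.358977049639575e-05 j6 [-0.24  0.59  0.17  1.18 -0.02 -0.68]
local now 0.051667531458123486 -0.0010125800276608483 tipz 0.09470370142333123
axes
 [[-0.031 -0.904 -0.427]
 [-0.016 -0.426  0.904]
 [-0.999  0.035 -0.001]]
sg 1 rotvec tool [-0.003 -0.001 -0.035]
sg -1 rotvec tool [ 3.138e+00 -5.500e-02  2.000e-03]
shift in tool [0.001  0.0076 0.001 ]
```

View pics/scene6.png

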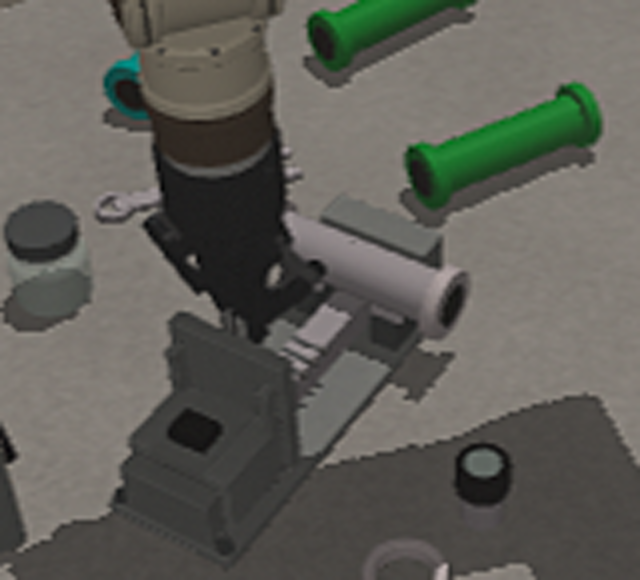

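The jaw sits against the end block. The tip has stopped at local x of about 0.0455, against 0.044 expected, and the tool is tilting against the stop. Backing off and rising.

Request:
arm_command(moves=[0, 0.008, 0, 0, 0, -0.03, 1, -0.002, 0.01, 0, 0, 0, 0, 1, -0.02, 0, 0, 0, 0, 0, 1, -0.035, 0, 0, 0, 0, 0, 1, -0.035, 0, 0, 0, 0, 0, 1, -0.03, 0, 0, 0, 0, 0, 1, 0, 0.04, 0, 0, 0, 0, 1, 0, 0.04, 0, 0, 0, 0, 1, 0, 0.04, 0, 0, 0, 0, 1, 0, 0.04, 0, 0, 0, 0, 1, 0, 0.04, 0, 0, 0, 0, 1, 0, 0, 0, 0, 0, 0, 1])

```text
clock: 8.37
eef_pos: [0.4125, -0.2447, 0.4011]
tool_rot: [0.607, -0.37, -0.591, -0.381]
ft_force: [-0.7, 1.1, -0.3]
grip_width: 0.0002
```

```bash
python3 go.py 0.044 0 0.094
python3 - <<'E'
from workcell import bot
import cv2
cv2.imwrite("pics/s7full.png",bot.camera("scene")[:,:,::-1])
for n,sl in(("top",(slice(110,255),slice(260,400))),("scene",(slice(160,265),slice(185,295)))):
    a=bot.camera(n)[sl][:,:,::-1]
    cv2.imwrite(f"pics/{n}7.png",cv2.resize(a,None,fx=4,fy=4,interpolation=cv2.INTER_CUBIC))
from h import *
X,Y,A=0.5624,-0.1730,0.4438
for q in(.107,.113,.12):
  P=[[X+np.cos(A)*l-np.sin(A)*m,Y+np.sin(A)*l+np.cos(A)*m,z] for l,m,z in((q-.013,0,.075),(q-.051,.045,.115),(q-.051,-.045,.115))]
  print(q,"scene crop",((proj("scene",P)-[185,160])*4).round(0).tolist(),"top crop",((proj("top",P)-[260,110])*4).round(0).tolist())
E
```

```text
t 8.3667 pos [ 0.41249147 -0.24474222  0.40109839] F [-0.7  1.1 -0.3] w 0.00016379068850322755 j6 [-0.54  0.19 -0.07  1.29  0.01 -0.99]
local now -0.16619064876786416 -0.0004254187863557829 tipz 0.22809839258096842
axes
 [[ 0.026 -0.9   -0.436]
 [ 0.001 -0.436  0.9  ]
 [-1.    -0.024 -0.011]]
sg 1 rotvec tool [ 0.008 -0.011  0.024]
sg -1 rotvec tool [-3.134 -0.038 -0.017]
shift in tool [ 0.1391 -0.2069  0.0003]
0.107 scene crop [[127.0, 249.0], [214.0, 196.0], [99.0, 146.0]] top crop [[194.0, 159.0], [156.0, 223.0], [286.0, 165.0]]
0.113 scene crop [[122.0, 255.0], [208.0, 202.0], [94.0, 151.0]] top crop [[190.0, 151.0], [152.0, 215.0], [282.0, 157.0]]
0.12 scene crop [[115.0, 262.0], [202.0, 208.0], [87.0, 158.0]] top crop [[186.0, 141.0], [147.0, 205.0], [277.0, 147.0]]
```

View pics/s7full.png

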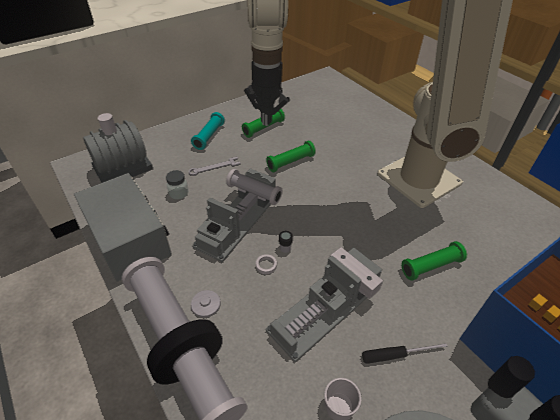

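View pics/top7.png

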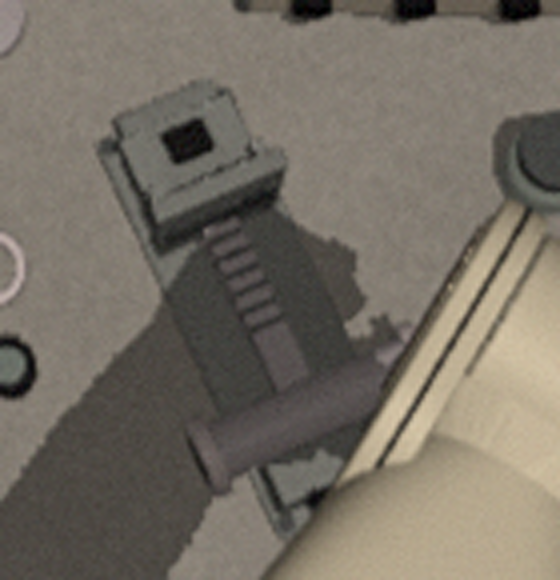

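View pics/scene7.png

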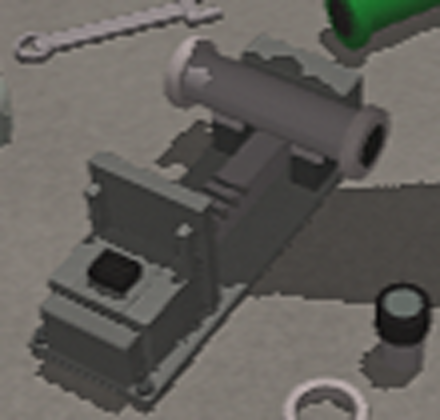

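In the top crop the pad is at (187,139), against (186,141) predicted for a jaw travel of 0.120. The tube is in its cradle, the block clamp and bystanders look unmoved, and the arm is clear. Handing in.

```bash
python3 -c "
from workcell import bot
print(bot.job_done())"
```

```text
the job is handed in; nothing more can be done
None
```

The tube's clamp is open and the job was handed in after about 8.5 s on the robot's clock; no verdict is reported.

- **Release:** I pressed the pad down with shut fingers until it hit its hard stop. The tip was at 75 mm and the force rose to 24 N. The pad stayed down afterwards. The jaw crept a few mm back along the bar during the press.
- **Jaw:** I pushed the face from above the tube barrel, at about 5 N, until it met the end block.
- **Last check, jaw:** the pad was within 1–2 px of the position predicted for 0.120 m of travel in the top view. In the scene view it was about 6 px off in the 4x crop (1.5 image px), which is 6–7 mm past the predicted spot. An early pad measurement also differed by about 6 mm between the two cameras. I relied on the top view and on the contact with the end block.
- **Last check, the rest:** by eye, in the final pictures, the tube lies in its cradle and the block clamp and bystanders look unmoved. I did not measure their positions. The gripper was clear of everything, its tips about 0.23 m above the bench.

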